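Ram the tins home in the gift tubes

TASK

Three clear gift tubes stand in the wooden packing stand; in two of them the tin is still stuck partway down. Take the wooden rammer from its cork coaster and use it to press both of those tins down their tubes, steadily and without striking or crushing anything, until every tin sits hard on the bottom of its tube. Then stand the rammer upright on its coaster again and leave the other goods on the counter where they are.

Things in the scene. Friction and masses are not known exactly. Their poses are not given: they have to be found in the camera images.
- rammer: turned beech rammer, 150 mm tall, about 0.10 kg, standing upright on the coaster. Origin at the centre of its foot's underside, z along its axis towards the handle. Flat round foot 44 mm in diameter and 20 mm thick, neck 20 mm in diameter, then a straight cylindrical handle 28 mm in diameter from 86 to 146 mm above the underside; round, so it may be gripped at any yaw from above
- rammer_grip (a point): point on the rammer's axis, in the middle of its handle's good grip, 122 mm above the underside of the foot
- coaster: round cork coaster, 90 mm in diameter, 6 mm thick, fixed to the counter; origin at the centre of its underside. The rammer starts on its centre
- stand: wooden packing stand fixed to the counter, 100 x 310 x 24 mm (x, y, z), origin at the centre of its underside; three sockets on its long (y) axis at -95, 0 and +95 mm, with a tube in each
- tube_a: clear plastic gift tube, fixed upright in one of the stand's sockets (which one varies), outside diameter 60 mm, inside 55 mm. Origin at the centre of its underside, 8 mm above the counter, z up the tube; inner floor 16 mm and mouth 142 mm above the origin (mouth 150 mm above the counter). Its tin is part-way down
- tube_b: second gift tube, same size and origin as tube_a, in another socket; its tin is also part-way down, generally lower than that of tube_a
- tube_c: third gift tube, same size and origin, in the remaining socket; its tin has already been packed to the bottom
- tin_a_top (a point): centre of the top of the tin in tube_a. The tin is 53 mm in diameter, 66 mm tall; at the bottom its top is 82 mm above the tube's origin, that is 90 mm above the counter and 60 mm below the mouth. It starts 30 to 50 mm higher than that
- tin_b_top (a point): the same for tube_b; this tin starts 16 to 34 mm above its bottom position
- tin_c_top (a point): the same for tube_c; this tin is at the bottom from the start
- tin_a (a joint): how far tin_a has been pushed down (m): 0 is 10 mm below the mouth, 0.050 is hard on the bottom. A snug fit: it takes about 6 N (1 or 2 N more when pushed fast) to slide it, it stays where it is left, and it comes to a firm stop at the bottom
- tin_b (a joint): the same for the tin in tube_b
- tin_c (a joint): the same for the tin in tube_c, 0.050 from the start
- spare_tin_1: loose tin, same as those in the tubes (53 mm in diameter, 66 mm tall), standing beside the stand; bystander. Origin at the centre of its underside
- spare_tin_2: another such loose tin beside the stand; bystander
- tube_lids: two stacked kraft-card tube lids, 67 mm in diameter, 32 mm high together, beside the stand; bystander
- ribbon_spool: spool of ribbon lying flat, 72 mm in diameter, 32 mm high, beside the stand; bystander
- sauce_jar: jar of sauce, 62 mm in diameter, 95 mm tall, near the coaster; bystander
- oil_bottle: green glass oil bottle, 62 mm in diameter, 220 mm tall, on the left side of the counter; bystander
Not all that is in view belongs to the job. There is more than one size of the coaster; the one meant has the size given above.

How it is judged:
By the outcome, as a careful person would: the job done as asked, in the order asked, and still so for the second after the job is handed in, with the robot touching nothing.
It also fails if it takes over 59 s, if anything falls off the work surface, if the arm or the gripper's body presses on something with over 40 N, if the wrist force passes 120 N, or if a joint passes its speed limit or range.

ROBOT

A 7-joint arm with a two-finger parallel gripper is mounted at the origin on the work surface. World frame = base frame: x ahead of the robot, y to its left, z up, the work surface at z = 0. Lengths are in m, angles in degrees, forces in N, time in s.
With the tool pointing down it reaches from about 0.425 to 0.875 m from the base axis. Payload 4.7 kg.
Tool frame: the origin (TCP) lies at the very end of the fingers, on their centre line; the grasp point (between the pads) lies 19 mm behind it; z points along the fingers, y is the direction in which the jaws open and shut (so a half turn about z gives the same grasp; the last joint's range is limited). The gripper opens to 87 mm and grips with 3 to 60 N. Pads are 19 mm wide; open, the fingers measure 117 mm over their backs; the gripper's body (75 mm by 190 mm) begins 51 mm behind the grasp point.
Start: joints at [77.527, 18.392, -4.016, 83.108, 1.295, 78.541, -3.26], TCP at [0.149, -0.633, 0.223] pointing down, gripper open.
Joint ranges: [-163.93, 163.93], [-17.29, 119.83], [-79.2, 71.16], [3.27, 140.29], [-89.18, 269.18], [5.43, 117.66], [-154.24, 154.24]. Speed limits (degrees/s): [147.25, 147.25, 180, 180, 180, 180, 180].

INTERFACE

Orientations are given as [roll, pitch, yaw] about the fixed x, y, z axes, in that order (R = Rz(yaw) Ry(pitch) Rx(roll)).
In Python, from cell import * gives the robot as it stands.
- The arm moves only by the tool drive_tool, never from a script. Its argument "moves" is text: rows parted by semicolons, each of 5 numbers parted by spaces: the shift along the tool's x, y, z in m, then the turn about the tool's z in degrees, then the gripper's target within -1 to 1 (fully open at 1, half-way at 0, shut at -1). In form: x y z yaw fingers; .... A call has exactly 8 rows; each row is the pose to reach, as a shift and turn from the pose commanded when the call began, along the tool's axes at that moment; what a row does not reach only later rows make up. A row lasts 1/10 s, in which the tool goes at most 50 mm and 8.59 degrees, less where a joint would pass 70% of its speed; a pose out of reach is approached as far as the arm can. A call with a gripper value outside its range is refused whole. The fingers move at their own pace and stop on an object; "grip_force" is the grip in N (left out, the last holds). Time passes only in rows, so rows that repeat a pose let the fingers close, or fill a call up. It gives the time, the measured TCP pose, the force and the opening at its end, in the units of the state.
- get_obs(): the state, without advancing time (a new reading comes with each control period).
- read_camera(name): name is "scene" or "side" or "wrist"; returns (picture, depth): 420x560x3 uint8, red, green, blue; 420x560 float32, m along the optical axis (not along the pixel's ray), 0 where there is no reading.
- calibration(name): a dict with "intrinsics" (3x3 intrinsics, pixels), "k1" (the pictures are not rectified: a ray, as slopes to the right and down, at radius r is drawn at 1 + k1 r^2 times it, then the intrinsics apply), "cam_to_world" (4x4, takes a point from camera to world coordinates); the wrist camera has in their place "T_tool_cam" (4x4, takes a point from camera to tool coordinates, whose origin is the TCP and whose axes are the flange's). Camera axes: x right, y up, looking along -z (the intrinsics and any distortion apply to the point x, -y, -z); pixel columns grow to the right and rows downward; lengths in m; the calibration is good to about 2 mm. A picture is of the moment at which its call begins: read the wrist's pose just before it. calibration takes no time and is no camera call.
- sign_off(): hands the job in, once; it reports no verdict.
Trained networks look in the newest picture that a camera, given by its name, has taken for a name from the list of things; names that differ only in an ending like _2 or _b are one class to them, and where a whole thing is asked for, a point or a joint stands for the part that bears it (a point fixed in the world has none). Each returns a list of dicts, best first, with "conf" (0 to 1); they miss things now and then, are a little off and sometimes report something else, mostly with a low value. They report only what shows in the picture. A call takes as long as a camera call. They do not tell look-alikes from the thing itself.
- search_frame(camera, name): "uv" ([column, row] in pixels, amid what is visible of it).
- pinpoint(camera, name): "uv" ([column, row] in pixels: a listed point, or the origin of a listed thing).
The state is a dict: "time_s": time; "qpos": joint angles; "joint_velocities": joint speeds; "effort": joint torques, N m; "tool_pos": TCP position; "tool_rot": TCP orientation; "force": force on the tool from outside, world axes, zero at the start; "wrist_torque": the same for the moment, N m; "grip_width": finger opening in m.
Only numpy, scipy, OpenCV 4.12 (cv2) and the standard library are available. Lean on these libraries where they do the work, as an engineer would, in place of code of your own. Each camera call takes 0.05 s, during which the arm holds its last target. There are 200 camera calls.

## Working session

There is one attempt and no reset: what is moved stays moved. The work goes in short steps, Python scripts to look and compute and a tool call to move; the robot and the scene stay as the last step left them, time stands still between calls to the robot, and variables do not carry over. Pictures are saved under pics/ and viewed, about 8 in all and at most 12, crops included, and the job is handed in when it is done.

Besides the shell and the picture viewer there is one more tool, called in YAML: its name, and indented under it one key for each argument. drive_tool: Moves the arm, as the interface text tells. Its arguments: {"type":"object","properties":{"moves":{"type":"string"},"grip_force":{"type":"number"}},"required":["moves"]}

```bash
mkdir -p pics; cat > h.py <<'E'
from cell import *
import numpy as np, cv2
from scipy.spatial.transform import Rotation as R
def T_cam(n, obs=None):
    c=calibration(n)
    if n!="wrist": return np.array(c["cam_to_world"])
    T=np.eye(4);T[:3,:3]=R.from_euler('xyz',obs["tool_rot"],degrees=True).as_matrix();T[:3,3]=obs["tool_pos"]
    return T@np.array(c["T_tool_cam"])
def slopes(n,uv):
    c=calibration(n);K=np.array(c["intrinsics"]);k=c["k1"]
    p=np.linalg.inv(K)@np.c_[np.atleast_2d(uv).astype(float),np.ones(len(np.atleast_2d(uv)))].T
    d=p[:2];s=d.copy()
    for _ in range(20): s=d/(1+k*(s**2).sum(0))
    return s.T
def w_depth(n,uv,depth,obs=None):
    uv=np.atleast_2d(uv);s=slopes(n,uv);z=depth[uv[:,1].astype(int),uv[:,0].astype(int)]
    P=np.c_[s[:,0]*z,-s[:,1]*z,-z,np.ones(len(z))]
    return (T_cam(n,obs)@P.T).T[:,:3]
def w_plane(n,uv,h,obs=None):
    s=slopes(n,uv);T=T_cam(n,obs)
    d=(T[:3,:3]@np.c_[s[:,0],-s[:,1],-np.ones(len(s))].T).T
    o=T[:3,3];return o+d*((h-o[2])/d[:,2])[:,None]
def project(n,P,obs=None):
    c=calibration(n);P=np.atleast_2d(P)
    p=(np.linalg.inv(T_cam(n,obs))@np.c_[P,np.ones(len(P))].T)[:3]
    s=np.c_[p[0]/-p[2],-p[1]/-p[2]];s=s*(1+c["k1"]*(s**2).sum(1))[:,None]
    return (np.array(c["intrinsics"])@np.c_[s,np.ones(len(s))].T).T[:,:2]
E
python3 - <<'E'
from h import *
o=get_obs();print(o["time_s"],o["tool_pos"],o["tool_rot"],o["grip_width"],o["force"])
ims=[]
for n in["scene","side"]:
    p,d=read_camera(n);cv2.imwrite(f"pics/{n}0.png",p[...,::-1]);np.save(f"{n}_d.npy",d)
    for t in["rammer_grip","rammer","coaster","tube_a","tin_a_top","stand"]:
        print(n,t,[(np.round(x["uv"]).tolist(),round(x["conf"],2)) for x in pinpoint(n,t)[:5]])
    print(n,np.round(T_cam(n),2).tolist())
E
```

```text
0.0 [ 0.14913938 -0.63207628  0.22145706] [-1.79889430e+02  5.69171410e-03  1.32813822e+01] 0.08739192130967822 [ 0.55514775  0.43457766 -0.62667311]
scene rammer_grip [([154.0, 203.0], 0.96)]
scene rammer [([162.0, 247.0], 0.8)]
scene coaster [([117.0, 226.0], 0.64), ([158.0, 251.0], 0.57), ([153.0, 205.0], 0.18)]
scene tube_a [([336.0, 244.0], 0.92), ([300.0, 242.0], 0.89), ([262.0, 237.0], 0.73)]
scene tin_a_top [([305.0, 199.0], 0.47), ([324.0, 221.0], 0.25)]
scene stand [([301.0, 242.0], 0.89)]
scene [[0.15, -0.57, 0.81, 1.3], [0.99, 0.07, -0.14, -0.13], [0.02, 0.82, 0.57, 0.64], [0.0, 0.0, 0.0, 1.0]]
side rammer_grip [([355.0, 171.0], 0.62)]
side rammer [([348.0, 199.0], 0.78)]
side coaster [([399.0, 199.0], 0.71), ([350.0, 204.0], 0.51)]
side tube_a [([231.0, 267.0], 0.73), ([288.0, 246.0], 0.72), ([264.0, 258.0], 0.59), ([266.0, 231.0], 0.17)]
side tin_a_top [([260.0, 231.0], 0.68)]
side stand [([290.0, 245.0], 0.68), ([262.0, 260.0], 0.58)]
side [[-0.68, 0.56, -0.47, -0.12], [-0.73, -0.52, 0.45, 0.65], [0.0, 0.65, 0.76, 1.26], [0.0, 0.0, 0.0, 1.0]]
```

View pics/scene0.png

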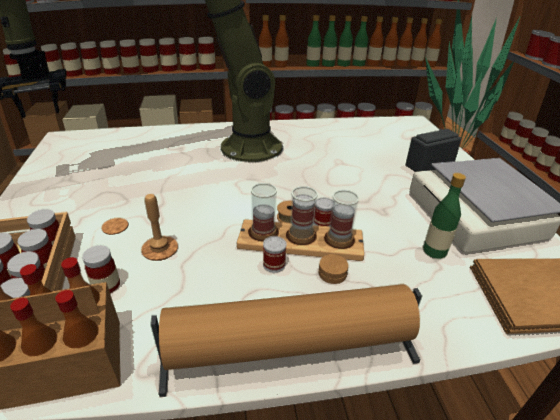

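View pics/side0.png

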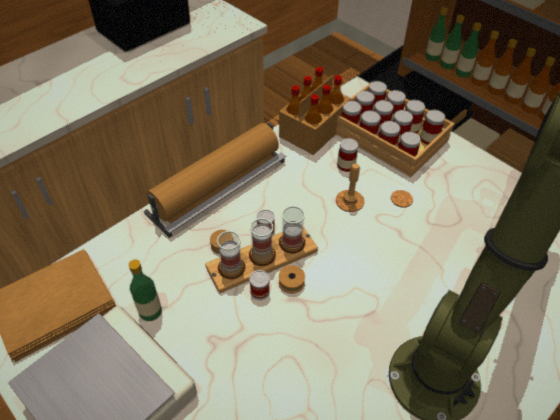

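The scene view shows the rammer at (158,250) on the larger coaster and a small look-alike coaster at (116,226). The tubes are at columns 262, 303 and 343. Look-alikes are the small coaster for the coaster, and the loose tins at (274,253) and (324,210) for the tube tins. Next I'll take a close crop and measure.

```bash
python3 - <<'E'
from h import *
a=cv2.imread("pics/scene0.png");b=cv2.imread("pics/side0.png")
c1=cv2.resize(a[170:270,95:195],(400,400),interpolation=3);c2=cv2.resize(a[175:265,230:370],(620,400),interpolation=3)
c3=cv2.resize(b[200:290,200:325],(555,400),interpolation=3);c4=cv2.resize(b[130:220,325:425],(444,400),interpolation=3)
top=np.hstack([c1,c2]);bot=np.hstack([c4,c3]);w=1020
cv2.imwrite("pics/crop0.png",cv2.resize(np.vstack([top[:,:999],bot[:,:999]]),(749,600)))
print("rammer foot",w_plane("scene",[[158,251],[162,247]],.006),w_plane("side",[[350,204],[348,199]],.006))
print("grip",w_plane("scene",[[154,203]],.128),w_plane("side",[[355,171]],.128))
print("small coaster",w_plane("scene",[[117,226]],.006),w_plane("side",[[399,199]],.006))
print("tubes",w_plane("scene",[[336,244],[300,242],[262,237]],.008),w_plane("side",[[231,267],[264,258],[288,246]],.008))
print("stand",w_plane("scene",[[301,242]],0.),w_plane("side",[[262,260]],0.))
# coaster/stand by colour
for n,im in(("scene",a),("side",b)):
    d=np.load(n+"_d.npy")
    v,u=np.mgrid[0:420,0:560];uv=np.c_[u.ravel(),v.ravel()];P=w_depth(n,uv,d).reshape(420,560,3)
    np.save(n+"_P.npy",P)
    hsv=cv2.cvtColor(im,cv2.COLOR_BGR2HSV)
    m=(hsv[...,1]>110)&(abs(P[...,2]-.006)<.006)&(d>0)&(P[...,0]>.2)
    k,l,s,c=cv2.connectedComponentsWithStats(m.astype(np.uint8))
    for i in range(1,k):
        if s[i,4]>60:
            q=P[l==i];print(n,"flat",s[i].tolist(),q.min(0).round(3),q.max(0).round(3))
    m=(d>0)&(abs(P[...,2]-.024)<.004)&(hsv[...,1]>90)
    k,l,s,c=cv2.connectedComponentsWithStats(m.astype(np.uint8))
    for i in range(1,k):
        if s[i,4]>80:
            q=P[l==i];print(n,"h24",s[i].tolist(),q.min(0).round(3),q.max(0).round(3))
E
```

```text
rammer foot [[ 0.54699664 -0.28288567  0.006     ]
 [ 0.53299653 -0.27429513  0.006     ]] [[ 0.51625349 -0.26621524  0.006     ]
 [ 0.5343425  -0.277135    0.006     ]]
grip [[ 0.52022152 -0.27655678  0.128     ]] [[ 0.53039154 -0.28410452  0.128     ]]
small coaster [[ 0.43300644 -0.39966178  0.006     ]] [[ 0.42572362 -0.39446317  0.006     ]]
tubes [[ 0.57679802  0.15341823  0.008     ]
 [ 0.55767785  0.065577    0.008     ]
 [ 0.52629716 -0.02600501  0.008     ]] [[ 0.58512834  0.15521807  0.008     ]
 [ 0.54513579  0.06671701  0.008     ]
 [ 0.52935562 -0.01258445  0.008     ]]
stand [[0.54862258 0.07053894 0.        ]] [[0.54812575 0.07181202 0.        ]]
scene flat [102, 218, 26, 16, 311] [ 0.394 -0.441  0.   ] [ 0.462 -0.374  0.008]
scene flat [142, 237, 36, 23, 435] [ 0.495 -0.324  0.003] [ 0.575 -0.238  0.012]
scene flat [237, 246, 26, 5, 64] [ 0.553 -0.091  0.001] [ 0.575 -0.032  0.012]
scene flat [286, 251, 39, 6, 97] [0.587 0.024 0.002] [0.614 0.113 0.012]
scene flat [471, 266, 39, 68, 201] [0.699 0.429 0.   ] [0.898 0.464 0.012]
scene flat [319, 272, 27, 12, 78] [0.67 
[... 563 characters left out ...]
.984 -1.593  0.012]
side flat [0, 17, 93, 41, 269] [ 2.029 -0.253  0.   ] [2.067 0.186 0.012]
side flat [336, 190, 28, 22, 296] [ 0.485 -0.322  0.   ] [ 0.572 -0.234  0.012]
side flat [391, 190, 22, 17, 245] [ 0.39  -0.438  0.   ] [ 0.457 -0.372  0.012]
side flat [279, 280, 25, 13, 89] [0.404 0.044 0.   ] [0.465 0.099 0.012]
side flat [13, 322, 72, 40, 242] [0.712 0.549 0.   ] [0.743 0.737 0.012]
side h24 [26, 23, 42, 19, 84] [ 2.03  -0.135  0.02 ] [2.06  0.059 0.028]
side h24 [168, 155, 105, 68, 361] [ 0.817 -0.223  0.02 ] [0.835 0.194 0.028]
side h24 [206, 229, 111, 61, 1329] [ 0.46  -0.082  0.02 ] [0.636 0.231 0.028]
side h24 [10, 301, 105, 58, 384] [0.696 0.464 0.02 ] [0.743 0.739 0.028]
```

View pics/crop0.png

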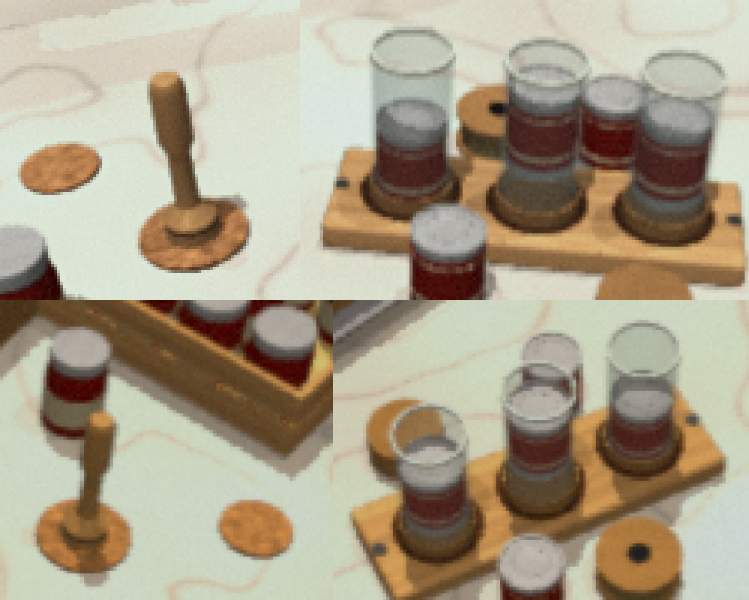

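Tins by tube:
- Middle tube: tin highest, so this is tube_a.
- +y tube: tin somewhat raised, so this is tube_b.
- −y tube: tin at the bottom, so this is tube_c.

The rammer stands on the 86–90 mm coaster near (0.532,−0.279). The other coaster is only about 67 mm across.

I'll move above the rammer first.

drive_tool:
  moves: "0.01 -0.006 -0.02 2 1; 0.04 -0.023 -0.04 4 1; 0.08 -0.045 -0.06 6 1; 0.12 -0.068 -0.08 8 1; 0.16 -0.091 -0.08 10 1; 0.20 -0.114 -0.08 12 1; 0.24 -0.137 -0.08 13.3 1; 0.28 -0.159 -0.08 13.3 1"
  grip_force: 40

```text
time_s: 1.5
tool_pos: [0.3864, -0.4121, 0.303]
tool_rot: [179.9, -0.0, -0.1]
force: [0.5, 0.5, 0.6]
grip_width: 0.0868
```

drive_tool:
  moves: "0.030 -0.027 0 0 1; 0.060 -0.055 0 0 1; 0.090 -0.083 0 0 1; 0.120 -0.110 0 0 1; 0.138 -0.127 0 0 1; 0.145 -0.133 0 0 1; 0.145 -0.133 0 0 1; 0.145 -0.133 0 0 1"

```text
time_s: 2.3
tool_pos: [0.5291, -0.2824, 0.3025]
tool_rot: [179.9, 0.1, -0.1]
force: [-0.9, -0.7, -0.1]
grip_width: 0.0869
```

```bash
python3 - <<'E'
from h import *
o=get_obs();print(o["tool_pos"],o["tool_rot"]);print(np.round(calibration("wrist")["T_tool_cam"],3).tolist(),calibration("wrist")["intrinsics"])
p,d=read_camera("wrist");cv2.imwrite("pics/w1.png",p[...,::-1]);np.save("w1_d.npy",d)
for t,h in(("rammer_grip",.128),("rammer",.006),("coaster",.0)):
    for x in pinpoint("wrist",t)[:3]: print(t,np.round(x["uv"]),round(x["conf"],2),w_plane("wrist",[x["uv"]],h,o).round(4))
v,u=np.mgrid[0:420,0:560];P=w_depth("wrist",np.c_[u.ravel(),v.ravel()],d,o).reshape(420,560,3);np.save("w1_P.npy",P)
near=np.hypot(P[...,0]-.532,P[...,1]+.279)<.07
hsv=cv2.cvtColor(p,cv2.COLOR_RGB2HSV)
for a,b in((.15,.165),(.1,.149),(.02,.03),(.003,.012)):
    m=near&(P[...,2]>a)&(P[...,2]<b)&(d>0)
    if a<.01: m&=hsv[...,1]>100
    if m.sum()>10:
        q=P[m];(c,r)=cv2.minEnclosingCircle(q[:,:2].astype(np.float32)*1000)
        print(a,m.sum(),q.min(0).round(4),q.max(0).round(4),c,r)
E
```

```text
[ 0.52914237 -0.28243113  0.3024725 ] [ 1.79936513e+02  5.74902653e-02 -1.49816318e-01]
[[0.0, 0.96, 0.28, 0.076], [1.0, -0.0, 0.0, -0.0], [0.0, 0.28, -0.96, -0.162], [0.0, 0.0, 0.0, 1.0]] [[365.07234858   0.         277.79111534]
 [  0.         365.07234858 209.98912102]
 [  0.           0.           1.        ]]
rammer_grip [280. 189.] 0.61 [[ 0.5275 -0.2839  0.128 ]]
rammer_grip [ 28. 235.] 0.44 [[ 0.4822 -0.0361  0.128 ]]
rammer [277. 166.] 0.93 [[ 0.5297 -0.2816  0.006 ]]
rammer [  4. 150.] 0.53 [[0.5501 0.062  0.006 ]]
coaster [275. 169.] 0.93 [[ 0.5242 -0.2789  0.    ]]
coaster [372. 245.] 0.92 [[ 0.4193 -0.411   0.    ]]
0.15 595 [ 0.5176 -0.2948  0.15  ] [ 0.5418 -0.27    0.1582] (529.6097412109375, -282.5634765625) 12.68359088897705
0.1 335 [ 0.516  -0.296   0.1008] [ 0.5434 -0.2688  0.149 ] (529.37744140625, -282.2521667480469) 14.082334518432617
0.02 331 [ 0.5162 -0.3034  0.0202] [ 0.5501 -0.2606  0.03  ] (529.0294189453125, -282.0917663574219) 21.868911743164062
0.003 2321 [ 0.49   -0.3258  0.0032] [ 0.5726 -0.2393  0.0118] (528.5499877929688, -282.4201965332031) 44.403831481933594
```

View pics/w1.png

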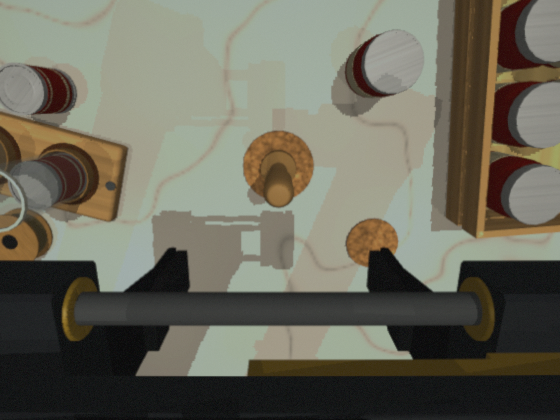

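The wrist view confirms it: rammer at (280,180) on the 89 mm coaster, look-alike coaster at (372,245), jar at (385,65). The TCP is right above the rammer, so I'll descend and grip.

drive_tool:
  moves: "0 0 0.02 0 1; 0 0 0.055 0 1; 0 0 0.09 0 1; 0 0 0.125 0 1; 0 0 0.155 0 1; 0 0 0.18 0 1; 0 0 0.193 0 1; 0 0 0.193 0 1"

```text
time_s: 3.3
tool_pos: [0.5287, -0.2807, 0.1078]
tool_rot: [-179.9, 0.2, -0.1]
force: [0.2, 0.4, 0.9]
grip_width: 0.0868
```

drive_tool:
  moves: "0 0 0 0 0.2; 0 0 0 0 -0.2; 0 0 0 0 -0.5; 0 0 0 0 -1; 0 0 0 0 -1; 0 0 0 0 -1; 0 0 0 0 -1; 0 0 0 0 -1"
  grip_force: 40

```text
time_s: 4.1
tool_pos: [0.5303, -0.2806, 0.1095]
tool_rot: [180.0, 0.0, -0.0]
force: [0.2, -0.7, -0.4]
grip_width: 0.0307
```

drive_tool:
  moves: "0 0 0 0 -1; 0 0 -0.01 0 -1; 0 0 -0.035 0 -1; 0 0 -0.07 0 -1; 0 0 -0.11 0 -1; 0 0 -0.15 0 -1; 0 0 -0.18 0 -1; 0 0 -0.19 0 -1"

```text
time_s: 4.9
tool_pos: [0.5318, -0.2809, 0.3042]
tool_rot: [179.8, -0.3, -0.0]
force: [-0.2, 0.7, -0.3]
grip_width: 0.0273
```

```bash
python3 - <<'E'
from h import *
o=get_obs();print(o["tool_pos"],o["tool_rot"],o["grip_width"],o["force"])
p,d=read_camera("wrist");cv2.imwrite("pics/w2.png",p[...,::-1])
for x in pinpoint("wrist","rammer_grip")[:2]:print(x)
for t in("tube_a","tin_a_top"):
    for x in pinpoint("wrist",t)[:4]:print(t,np.round(x["uv"]),round(x["conf"],2),w_plane("wrist",[x["uv"]],.008,o).round(4))
# stand rect from side & scene
for n in("scene","side"):
    P=np.load(n+"_P.npy");im=cv2.imread(f"pics/{n}0.png");hsv=cv2.cvtColor(im,cv2.COLOR_BGR2HSV)
    m=(abs(P[...,2]-.024)<.003)&(hsv[...,1]>90)&(P[...,0]>.44)&(P[...,0]<.66)&(P[...,1]>-.1)&(P[...,1]<.25)
    m=cv2.morphologyEx(m.astype(np.uint8),cv2.MORPH_OPEN,np.ones((3,3)))>0
    print(n,m.sum(),cv2.minAreaRect((P[m][:,:2]*1000).astype(np.float32)))
E
```

```text
[ 0.53176998 -0.28094795  0.30418988] [ 1.79809818e+02 -3.36571781e-01 -8.09285677e-03] 0.027265361425455725 [-0.20887191  0.65127962 -0.29265426]
{'uv': [280.1, 289.2], 'conf': 0.74}
tube_a [  4. 154.] 0.83 [[0.5496 0.0635 0.008 ]]
tube_a [ 79. 173.] 0.7 [[ 0.5247 -0.028   0.008 ]]
scene 1318 ((553.7017822265625, 67.28218078613281), (305.8799743652344, 99.8536148071289), 74.87384033203125)
side 166 ((552.5565185546875, 75.4699935913086), (287.7778015136719, 90.61351776123047), 74.44574737548828)
```

drive_tool:
  moves: "0.002 -0.02 0 0 -1; 0.005 -0.06 0 0 -1; 0.008 -0.105 0 0 -1; 0.011 -0.15 0 0 -1; 0.014 -0.195 0 0 -1; 0.016 -0.24 0 0 -1; 0.018 -0.285 0 0 -1; 0.020 -0.325 0 0 -1"

```text
time_s: 5.9
tool_pos: [0.5487, 0.0484, 0.2979]
tool_rot: [-180.0, 0.2, 0.1]
force: [-0.2, -0.6, -0.5]
grip_width: 0.027
```

drive_tool:
  moves: "0 -0.015 0 0 -1; 0 -0.022 0 0 -1; 0 -0.022 0 0 -1; 0 -0.022 0 0 -1; 0 -0.022 0 0 -1; 0 -0.022 0 0 -1; 0 -0.022 0 0 -1; 0 -0.022 0 0 -1"

```text
time_s: 6.7
tool_pos: [0.5505, 0.0659, 0.2996]
tool_rot: [180.0, -0.0, -0.1]
force: [0.2, -0.2, -2.3]
grip_width: 0.0272
```

```bash
python3 - <<'E'
from h import *
os=[get_obs() for _ in range(1)];o=os[0];print(o["tool_pos"],o["tool_rot"],o["grip_width"],o["force"])
p,d=read_camera("wrist");np.save("w3_d.npy",d)
im=p[...,::-1].copy();cv2.imwrite("pics/w3raw.png",im)
st=np.array([.552,.067]);ax=np.array([.261,.965]);th=np.linspace(0,2*np.pi,73)
for k,col in((-.095,(255,0,0)),(0,(0,255,0)),(.095,(0,0,255))):
    c=st+k*ax
    for r,h in((.030,.15),(.0275,.024)):
        q=project("wrist",np.c_[c[0]+r*np.cos(th),c[1]+r*np.sin(th),0*th+h],o)
        cv2.polylines(im,[np.round(q).astype(int)],True,col,1)
cv2.imwrite("pics/w3.png",cv2.resize(im,(784,588)))
for t,h in(("tube_a",.008),("stand",0)):
    for x in pinpoint("wrist",t)[:4]:print(t,np.round(x["uv"]),round(x["conf"],2),w_plane("wrist",[x["uv"]],h,o).round(4))
v,u=np.mgrid[0:420,0:560];P=w_depth("wrist",np.c_[u.ravel(),v.ravel()],d,o).reshape(420,560,3);np.save("w3_P.npy",P)
for k in(-.095,0,.095):
    c=st+k*ax;m=(np.hypot(P[...,0]-c[0],P[...,1]-c[1])<.033)&(d>0);z=P[...,2][m]
    print(k,np.histogram(z,bins=np.arange(0,.21,.01))[0])
    m&=(abs(P[...,2]-.15)<.004);q=P[m]
    if m.sum()>5:print(q.min(0),q.max(0))
hsv=cv2.cvtColor(p,cv2.COLOR_RGB2HSV)
m=(abs(P[...,2]-.024)<.003)&(hsv[...,1]>90)&(P[...,0]>.44)&(P[...,0]<.66)&(P[...,1]>-.1)&(P[...,1]<.25)&(d>0)
m=cv2.morphologyEx(m.astype(np.uint8),cv2.MORPH_OPEN,np.ones((3,3)))>0
print(m.sum(),cv2.minAreaRect((P[m][:,:2]*1000).astype(np.float32)))
E
```

```text
[0.5504974  0.0659379  0.29956147] [ 1.79993218e+02 -4.25939298e-03 -6.34110520e-02] 0.027236409266551263 [ 0.18684896 -0.17007889 -2.26646178]
tube_a [350. 186.] 0.94 [[ 0.5262 -0.026   0.008 ]]
tube_a [277. 169.] 0.74 [[0.5481 0.0677 0.008 ]]
tube_a [204. 149.] 0.69 [[0.573  0.1578 0.008 ]]
tube_a [219. 218.] 0.65 [[0.4831 0.1436 0.008 ]]
stand [275. 192.] 0.2 [[0.5167 0.07   0.    ]]
-0.095 [   0    0  249  232   98  103  108  117 1060  494  381  416  466  495
  714  372    0    0    0    0]
[ 0.4944153  -0.05419916  0.14601131] [0.55396383 0.00674966 0.15217943]
0 [   0    0  218  196   48   39   43   50   55   62   61   72 1113  133
  279  228    0    0    0   24]
[0.5358401  0.03691894 0.14628061] [0.57964907 0.0979132  0.15218204]
0.095 [   0    0  161  241   76   77   80   90  102   98  126 2305  399  441
  676  456    0    0    0    0]
[0.54523514 0.1282082  0.14607059] [0.60560467 0.18897061 0.15279869]
8696 ((549.66064453125, 67.28702545166016), (307.6410217285156, 97.84976196289062), 74.13626098632812)
```

View pics/w3.png

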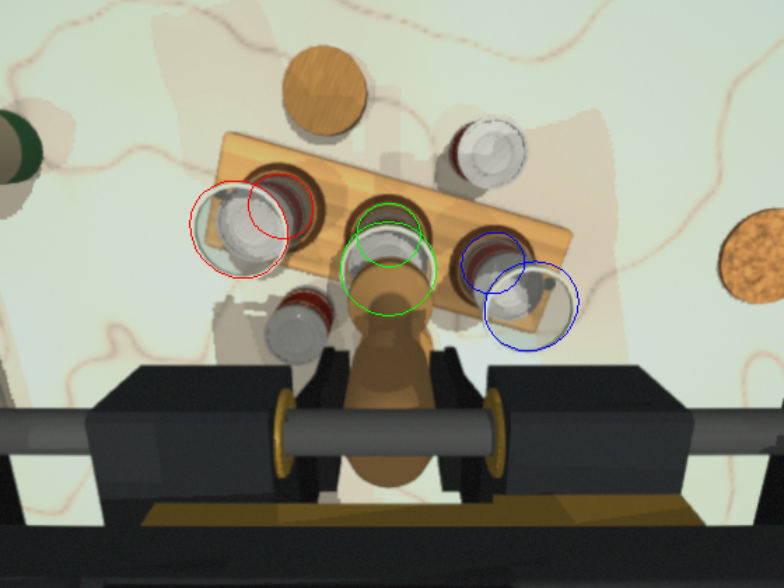

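The overlay matches the rims: middle tube a, red b, blue c. From depth the rims are c (0.5242,−0.0237) and b (0.5754,0.1586), spaced 189 mm, so a is at (0.550,0.067). Before going in, I'll check where the foot is on the held rammer.

```bash
python3 - <<'E'
from h import *
from scipy.optimize import least_squares
P=np.load("w3_P.npy");d=np.load("w3_d.npy")
m=(np.hypot(P[...,0]-.55,P[...,1]-.067)<.04)&(P[...,2]>.185)&(P[...,2]<.32)&(d>0)
q=P[m]
for a,b in((.19,.2),(.2,.21),(.21,.217),(.217,.225),(.23,.26),(.26,.28),(.28,.3),(.3,.33)):
    s=q[(q[:,2]>a)&(q[:,2]<b)]
    if len(s)<8: continue
    print(a,len(s),s[:,0].min().round(4),s[:,0].max().round(4),"ymid",(s[:,1].min()+s[:,1].max())/2,np.ptp(s[:,1]))
E
```

```text
0.19 24 0.5562 0.5709 ymid 0.06456602993740466 0.03866164327436841
0.2 128 0.5545 0.5717 ymid 0.0649377472678141 0.040812534212303686
0.21 560 0.5328 0.5713 ymid 0.06615160985115007 0.0430956461209107
0.217 1196 0.5338 0.5705 ymid 0.06574416564730791 0.039956565753476815
0.23 454 0.5491 0.5596 ymid 0.0660313216595976 0.01955501785425956
0.26 241 0.5522 0.5591 ymid 0.06615350639781761 0.017564080014383213
0.28 432 0.5524 0.5637 ymid 0.06667460847615178 0.04386197041093954
0.3 1841 0.5517 0.564 ymid 0.06640918599102108 0.04511909259098573
```

drive_tool:
  moves: "0.001 -0.0015 0.0 0 -1; 0.001 -0.0015 0.008 0 -1; 0.001 -0.0015 0.02 0 -1; 0.001 -0.0015 0.033 0 -1; 0.001 -0.0015 0.044 0 -1; 0.001 -0.0015 0.053 0 -1; 0.001 -0.0015 0.058 0 -1; 0.001 -0.0015 0.06 0 -1"

```text
time_s: 7.65
tool_pos: [0.5512, 0.0678, 0.2387]
tool_rot: [180.0, 0.1, -0.0]
force: [-0.2, 0.3, -1.1]
grip_width: 0.0273
```

```bash
python3 - <<'E'
from h import *
o=get_obs();print(o["tool_pos"],o["tool_rot"],o["force"],o["wrist_torque"])
p,d=read_camera("wrist")
c=cv2.resize(p[80:300,180:380,::-1],(500,550),interpolation=3)
q,_=read_camera("side");e=cv2.resize(q[190:290,215:305,::-1],(495,550),interpolation=3)
cv2.imwrite("pics/in_a.png",cv2.resize(np.hstack([c,e]),(796,440)))
w3=np.load("w3_P.npy")
for c in((.5498,.0674),(.5754,.1586),(.5242,-.0237)):
    z=w3[...,2][np.hypot(w3[...,0]-c[0],w3[...,1]-c[1])<.024];h,b=np.histogram(z,bins=np.arange(.07,.14,.002));print(c,b[h.argmax()]+.001,h.max())
E
```

```text
[0.55115892 0.06783024 0.23874968] [ 1.79997664e+02  5.59110831e-02 -1.77669793e-02] [-0.20520088  0.28272178 -1.11094067] [ 0.08311857 -0.00358255 -0.01676089]
(0.5498, 0.0674) 0.12900000000000006 451
(0.5754, 0.1586) 0.11300000000000004 1034
(0.5242, -0.0237) 0.08900000000000002 651
```

View pics/in_a.png

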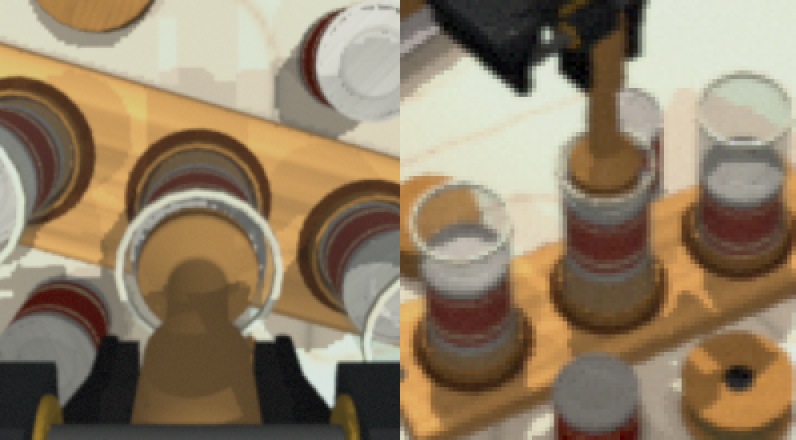

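The foot is inside tube_a's mouth with clearance all round (left gap slightly smaller than right, at about (125,250) and (265,250) in the crop). Tin tops are a 0.129, b 0.113 and c 0.089. Now I'll press steadily.

drive_tool:
  moves: "0 0.0007 0.003 0 -1; 0 0.0007 0.006 0 -1; 0 0.0007 0.009 0 -1; 0 0.0007 0.012 0 -1; 0 0.0007 0.015 0 -1; 0 0.0007 0.018 0 -1; 0 0.0007 0.021 0 -1; 0 0.0007 0.024 0 -1"

```text
time_s: 8.55
tool_pos: [0.5518, 0.0671, 0.2155]
tool_rot: [180.0, -0.0, -0.0]
force: [-1.1, -1.4, 4.7]
grip_width: 0.0271
```

drive_tool:
  moves: "0 0 0.002 0 -1; 0 0 0.004 0 -1; 0 0 0.006 0 -1; 0 0 0.008 0 -1; 0 0 0.010 0 -1; 0 0 0.012 0 -1; 0 0 0.014 0 -1; 0 0 0.016 0 -1"

```text
time_s: 9.35
tool_pos: [0.5516, 0.0671, 0.1994]
tool_rot: [180.0, -0.0, -0.0]
force: [0.2, -1.2, 3.9]
grip_width: 0.0275
```

drive_tool:
  moves: "0 0 0.001 0 -1; 0 0 0.002 0 -1; 0 0 0.003 0 -1; 0 0 0.004 0 -1; 0 0 0.005 0 -1; 0 0 0.0055 0 -1; 0 0 0.006 0 -1; 0 0 0.0065 0 -1"

```text
time_s: 10.15
tool_pos: [0.5516, 0.0672, 0.1933]
tool_rot: [180.0, -0.0, -0.0]
force: [0.9, -0.8, 7.2]
grip_width: 0.0272
```

drive_tool:
  moves: "0 0 0.0003 0 -1; 0 0 0.0006 0 -1; 0 0 0.0009 0 -1; 0 0 0.0012 0 -1; 0 0 0.0015 0 -1; 0 0 0.0018 0 -1; 0 0 0.002 0 -1; 0 0 0.002 0 -1"

```text
time_s: 10.95
tool_pos: [0.552, 0.0672, 0.1932]
tool_rot: [180.0, -0.1, -0.0]
force: [-1.6, -2.3, 14.6]
grip_width: 0.027
```

Force rose to about 15 N with no further motion at the expected height, so tin_a is on the bottom. I'll retract and go to b.

drive_tool:
  moves: "0 0 -0.003 0 -1; 0 0 -0.012 0 -1; 0 0 -0.03 0 -1; 0 0 -0.055 0 -1; 0 0 -0.08 0 -1; 0 0 -0.098 0 -1; 0 0 -0.106 0 -1; 0 0 -0.108 0 -1"

```text
time_s: 11.75
tool_pos: [0.5513, 0.0675, 0.2992]
tool_rot: [-180.0, 0.0, -0.0]
force: [-0.6, 1.5, -1.3]
grip_width: 0.0275
```

drive_tool:
  moves: "0.004 -0.015 0 0 -1; 0.011 -0.039 0 0 -1; 0.018 -0.063 0 0 -1; 0.023 -0.082 0 0 -1; 0.0255 -0.091 0 0 -1; 0.0255 -0.091 0 0 -1; 0.0255 -0.091 0 0 -1; 0.0255 -0.091 0 0 -1"

```text
time_s: 12.55
tool_pos: [0.577, 0.1565, 0.2987]
tool_rot: [179.9, 0.0, -0.1]
force: [0.5, -0.0, -1.4]
grip_width: 0.027
```

```bash
python3 - <<'E'
from h import *
o=get_obs();print(o["tool_pos"],o["tool_rot"],o["force"])
p,d=read_camera("wrist");v,u=np.mgrid[0:420,0:560];P=w_depth("wrist",np.c_[u.ravel(),v.ravel()],d,o).reshape(420,560,3)
for c in((.5498,.0674),(.5754,.1586),(.5242,-.0237)):
    r=np.hypot(P[...,0]-c[0],P[...,1]-c[1])
    z=P[...,2][(r<.024)&(d>0)];h,b=np.histogram(z,bins=np.arange(.07,.14,.002));print(c,b[h.argmax()]+.001,h.max())
    m=(r<.036)&(abs(P[...,2]-.15)<.004)&(d>0);q=P[m];print((q.min(0)+q.max(0))/2,np.ptp(q,axis=0))
q=P[(np.hypot(P[...,0]-.575,P[...,1]-.158)<.04)&(P[...,2]>.185)&(P[...,2]<.33)&(d>0)]
for a,b in((.19,.2),(.2,.21),(.21,.217),(.23,.26)):
    s=q[(q[:,2]>a)&(q[:,2]<b)]
    if len(s)>8:print(a,len(s),s[:,0].max().round(4),"ymid",(s[:,1].min()+s[:,1].max())/2,np.ptp(s[:,1]))
E
```

```text
[0.57700707 0.1565036  0.29871314] [ 1.79929448e+02  2.78709791e-02 -1.33589024e-01] [ 0.45448334 -0.04460165 -1.41756718]
(0.5498, 0.0674) 0.08900000000000002 669
[0.5495487  0.06749652 0.14900971] [0.06044832 0.06114859 0.00598131]
(0.5754, 0.1586) 0.11100000000000004 426
[0.58322262 0.15865216 0.14938143] [0.04581253 0.06075541 0.00618028]
(0.5242, -0.0237) 0.08900000000000002 188
[ 0.52470884 -0.02368147  0.14918258] [0.05984362 0.06078881 0.00635564]
0.19 37 0.5976 ymid 0.15583805469022036 0.04005686132710429
0.2 145 0.5982 ymid 0.15666044567217344 0.04305106429065564
0.21 709 0.5977 ymid 0.15657869489029524 0.04305125315778899
0.23 460 0.5858 ymid 0.15654069786381414 0.019525243311445922
```

Tin_a's top now reads 0.089, the same as tin_c. Over tube_b I need about 2 mm more y before descending.

drive_tool:
  moves: "0 -0.002 0 0 -1; 0 -0.002 0.008 0 -1; 0 -0.002 0.022 0 -1; 0 -0.002 0.037 0 -1; 0 -0.002 0.052 0 -1; 0 -0.002 0.064 0 -1; 0 -0.002 0.071 0 -1; 0 -0.002 0.075 0 -1"

```text
time_s: 13.4
tool_pos: [0.5767, 0.16, 0.2229]
tool_rot: [180.0, 0.1, -0.0]
force: [0.4, -0.1, -0.9]
grip_width: 0.0273
```

drive_tool:
  moves: "0 0 0.003 0 -1; 0 0 0.006 0 -1; 0 0 0.009 0 -1; 0 0 0.0115 0 -1; 0 0 0.014 0 -1; 0 0 0.0165 0 -1; 0 0 0.019 0 -1; 0 0 0.021 0 -1"

```text
time_s: 14.2
tool_pos: [0.5773, 0.1603, 0.2031]
tool_rot: [-180.0, -0.1, -0.0]
force: [0.2, -0.2, 5.1]
grip_width: 0.0269
```

drive_tool:
  moves: "0 0 0.0015 0 -1; 0 0 0.003 0 -1; 0 0 0.0045 0 -1; 0 0 0.0055 0 -1; 0 0 0.0065 0 -1; 0 0 0.0072 0 -1; 0 0 0.008 0 -1; 0 0 0.0085 0 -1"

```text
time_s: 15.0
tool_pos: [0.5771, 0.1603, 0.1945]
tool_rot: [-180.0, -0.0, -0.0]
force: [0.6, 0.5, 5.3]
grip_width: 0.0271
```

drive_tool:
  moves: "0 0 0.0005 0 -1; 0 0 0.001 0 -1; 0 0 0.0015 0 -1; 0 0 0.002 0 -1; 0 0 0.0023 0 -1; 0 0 0.0026 0 -1; 0 0 0.003 0 -1; 0 0 0.003 0 -1"

```text
time_s: 15.8
tool_pos: [0.5774, 0.1603, 0.1932]
tool_rot: [180.0, -0.1, -0.0]
force: [-1.1, 0.7, 11.2]
grip_width: 0.027
```

drive_tool:
  moves: "0 0 0.0003 0 -1; 0 0 0.0006 0 -1; 0 0 0.0009 0 -1; 0 0 0.001 0 -1; 0 0 0.001 0 -1; 0 0 0.001 0 -1; 0 0 0.001 0 -1; 0 0 0.001 0 -1"

```text
time_s: 16.6
tool_pos: [0.5776, 0.1603, 0.1931]
tool_rot: [180.0, -0.1, -0.0]
force: [-1.6, -0.7, 14.7]
grip_width: 0.0272
```

drive_tool:
  moves: "0 0 -0.003 0 -1; 0 0 -0.012 0 -1; 0 0 -0.03 0 -1; 0 0 -0.055 0 -1; 0 0 -0.08 0 -1; 0 0 -0.1 0 -1; 0 0 -0.11 0 -1; 0 0 -0.112 0 -1"

```text
time_s: 17.4
tool_pos: [0.577, 0.1602, 0.3029]
tool_rot: [180.0, -0.0, -0.0]
force: [-0.1, 0.3, -2.2]
grip_width: 0.0274
```

```bash
python3 - <<'E'
from h import *
o=get_obs();print(o["tool_pos"],o["tool_rot"],o["force"])
p,d=read_camera("wrist");v,u=np.mgrid[0:420,0:560];P=w_depth("wrist",np.c_[u.ravel(),v.ravel()],d,o).reshape(420,560,3)
for c in((.5498,.0674),(.5754,.1586),(.5242,-.0237)):
    r=np.hypot(P[...,0]-c[0],P[...,1]-c[1])
    z=P[...,2][(r<.024)&(d>0)];h,b=np.histogram(z,bins=np.arange(.07,.14,.002));print(c,b[h.argmax()]+.001,h.max(),np.median(z[(z>.07)&(z<.13)]))
E
```

```text
[0.57697294 0.16019996 0.30288412] [ 1.79993583e+02 -5.86671383e-03 -1.71349541e-02] [-0.14113057  0.28520739 -2.23964707]
(0.5498, 0.0674) 0.08900000000000002 655 0.08877244144326457
(0.5754, 0.1586) 0.08900000000000002 618 0.08872057607753817
(0.5242, -0.0237) 0.08900000000000002 166 0.08874208205468503
```

All three tin tops read the same, 0.0887. Now I'll carry the rammer back to the coaster.

drive_tool:
  moves: "-0.002 0.02 0 0 -1; -0.007 0.065 0 0 -1; -0.012 0.11 0 0 -1; -0.0165 0.156 0 0 -1; -0.021 0.202 0 0 -1; -0.026 0.248 0 0 -1; -0.031 0.294 0 0 -1; -0.036 0.34 0 0 -1"

```text
time_s: 18.25
tool_pos: [0.5395, -0.1815, 0.3008]
tool_rot: [-180.0, 0.2, -0.0]
force: [-0.0, 0.2, -2.0]
grip_width: 0.0269
```

drive_tool:
  moves: "-0.004 0.04 0 0 -1; -0.0075 0.07 0 0 -1; -0.0095 0.09 0 0 -1; -0.0105 0.0985 0 0 -1; -0.0105 0.1005 0 0 -1; -0.0105 0.1005 0 0 -1; -0.0105 0.1005 0 0 -1; -0.0105 0.1005 0 0 -1"

```text
time_s: 19.05
tool_pos: [0.5308, -0.2787, 0.3027]
tool_rot: [-180.0, -0.0, 0.1]
force: [-0.7, -0.3, 0.2]
grip_width: 0.0272
```

```bash
python3 - <<'E'
from h import *
o=get_obs();print(o["tool_pos"],o["tool_rot"],o["force"])
p,d=read_camera("wrist");v,u=np.mgrid[0:420,0:560];P=w_depth("wrist",np.c_[u.ravel(),v.ravel()],d,o).reshape(420,560,3)
hsv=cv2.cvtColor(p,cv2.COLOR_RGB2HSV)
m=(np.hypot(P[...,0]-.529,P[...,1]+.282)<.06)&(P[...,2]<.011)&(hsv[...,1]>100)&(d>0)
q=P[m];print("coaster",q.min(0),q.max(0),cv2.minEnclosingCircle((q[:,:2]*1000).astype(np.float32)))
q=P[(np.hypot(P[...,0]-.529,P[...,1]+.282)<.05)&(P[...,2]>.185)&(P[...,2]<.33)&(d>0)]
for a,b in((.19,.2),(.2,.21),(.21,.217),(.217,.23),(.23,.26)):
    s=q[(q[:,2]>a)&(q[:,2]<b)]
    if len(s)>8:print(a,len(s),s[:,0].max().round(4),"ymid",(s[:,1].min()+s[:,1].max())/2,np.ptp(s[:,1]))
print("foot top z",np.median(q[(q[:,2]<.232)&(q[:,2]>.214)][:,2]))
E
```

```text
[ 0.53084139 -0.27873382  0.30274856] [-1.79994632e+02 -1.70455674e-02  1.17953900e-01] [-0.6523911  -0.30779323  0.23949287]
coaster [ 0.49585715 -0.3269075   0.00077168] [ 0.57236766 -0.23905363  0.00964658] ((528.8812866210938, -282.52545166015625), 44.40779113769531)
0.2 112 0.552 ymid -0.2792704670152608 0.04012828335455593
0.21 170 0.5522 ymid -0.27849287062551026 0.04304816100237163
0.217 1741 0.5515 ymid -0.2784992618614092 0.04274717940691508
0.23 472 0.5408 ymid -0.2788411230709619 0.021011787528146586
foot top z 0.2224779794008579
```

drive_tool:
  moves: "-0.001 0.0035 0.015 0 -1; -0.001 0.0035 0.045 0 -1; -0.001 0.0035 0.085 0 -1; -0.001 0.0035 0.12 0 -1; -0.001 0.0035 0.15 0 -1; -0.001 0.0035 0.17 0 -1; -0.001 0.0035 0.182 0 -1; -0.001 0.0035 0.187 0 -1"

```text
time_s: 19.9
tool_pos: [0.5284, -0.2834, 0.1137]
tool_rot: [-179.9, 0.1, -0.0]
force: [-0.4, 0.6, -1.3]
grip_width: 0.0274
```

drive_tool:
  moves: "0 0 0.001 0 -1; 0 0 0.002 0 -1; 0 0 0.003 0 -1; 0 0 0.004 0 -1; 0 0 0.005 0 -1; 0 0 0.0055 0 -1; 0 0 0.006 0 -1; 0 0 0.006 0 -1"

```text
time_s: 20.7
tool_pos: [0.5293, -0.2838, 0.1095]
tool_rot: [180.0, 0.0, -0.0]
force: [0.5, -0.5, -1.9]
grip_width: 0.027
```

Not in contact yet, so I'll ease down.

drive_tool:
  moves: "0 0 0.0003 0 -1; 0 0 0.0006 0 -1; 0 0 0.0009 0 -1; 0 0 0.0012 0 -1; 0 0 0.0015 0 -1; 0 0 0.0015 0 -1; 0 0 0.0015 0 -1; 0 0 0.0015 0 -1"

```text
time_s: 21.5
tool_pos: [0.5297, -0.284, 0.1093]
tool_rot: [180.0, -0.0, -0.0]
force: [-2.0, 0.8, 6.5]
grip_width: 0.0273
```

drive_tool:
  moves: "0 0 -0.0008 0 -1; 0 0 -0.0008 0 -1; 0 0 -0.0008 0 -0.3; 0 0 -0.0008 0 -0.2; 0 0 -0.0008 0 0; 0 0 -0.0008 0 0.3; 0 0 -0.0008 0 0.6; 0 0 -0.0008 0 0.6"

```text
time_s: 22.3
tool_pos: [0.5293, -0.2838, 0.1087]
tool_rot: [-180.0, 0.0, -0.0]
force: [0.2, -0.7, -0.2]
grip_width: 0.059
```

drive_tool:
  moves: "0 0 0 0 0.6; 0 0 -0.01 0 0.6; 0 0 -0.03 0 0.6; 0 0 -0.065 0 0.6; 0 0 -0.105 0 0.6; 0 0 -0.145 0 0.6; 0 0 -0.175 0 0.6; 0 0 -0.19 0 0.6"

```text
time_s: 23.1
tool_pos: [0.5305, -0.2841, 0.3032]
tool_rot: [179.8, -0.3, -0.0]
force: [0.1, -0.2, 0.5]
grip_width: 0.0695
```

```bash
python3 - <<'E'
from h import *
o=get_obs();print(o["time_s"],o["tool_pos"],o["force"],o["grip_width"])
p,d=read_camera("wrist");v,u=np.mgrid[0:420,0:560];P=w_depth("wrist",np.c_[u.ravel(),v.ravel()],d,o).reshape(420,560,3)
near=np.hypot(P[...,0]-.53,P[...,1]+.282)<.06;hsv=cv2.cvtColor(p,cv2.COLOR_RGB2HSV)
for a,b in((.15,.165),(.1,.149),(.02,.03),(.0,.012)):
    m=near&(P[...,2]>a)&(P[...,2]<b)&(d>0)
    if a<.01:m&=hsv[...,1]>100
    q=P[m];print(a,q.min(0).round(4),q.max(0).round(4),np.round(cv2.minEnclosingCircle((q[:,:2]*1000).astype(np.float32))[0],1))
s,_=read_camera("scene");r,_=read_camera("side")
cv2.imwrite("pics/end.png",np.hstack([cv2.resize(s[165:285,90:370,::-1],(400,171)),cv2.resize(r[130:310,195:430,::-1],(400,306))[:171]]))
A=cv2.resize(s[165:290,90:370,::-1],(790,353),interpolation=3);B=cv2.resize(r[130:305,195:430,::-1],(322,240),interpolation=3);C=cv2.resize(p[...,::-1],(320,240))
out=np.zeros((593,790,3),np.uint8);out[:353]=A;out[353:,:322]=B;out[353:,400:720]=C
cv2.imwrite("pics/end.png",out)
E
```

```text
23.1 [ 0.53045478 -0.28410295  0.30321817] [ 0.12678116 -0.16602811  0.46017922] 0.06947492990709009
0.15 [ 0.5165 -0.2959  0.15  ] [ 0.5412 -0.271   0.1581] [ 528.5 -283.6]
0.1 [ 0.5143 -0.2972  0.1   ] [ 0.5425 -0.2699  0.149 ] [ 528.4 -283.6]
0.02 [ 0.5149 -0.3045  0.02  ] [ 0.5492 -0.2626  0.03  ] [ 528.2 -283.7]
0.0 [ 0.4889 -0.327   0.0008] [ 0.5721 -0.2389  0.0118] [ 528.2 -282.5]
```

View pics/end.png

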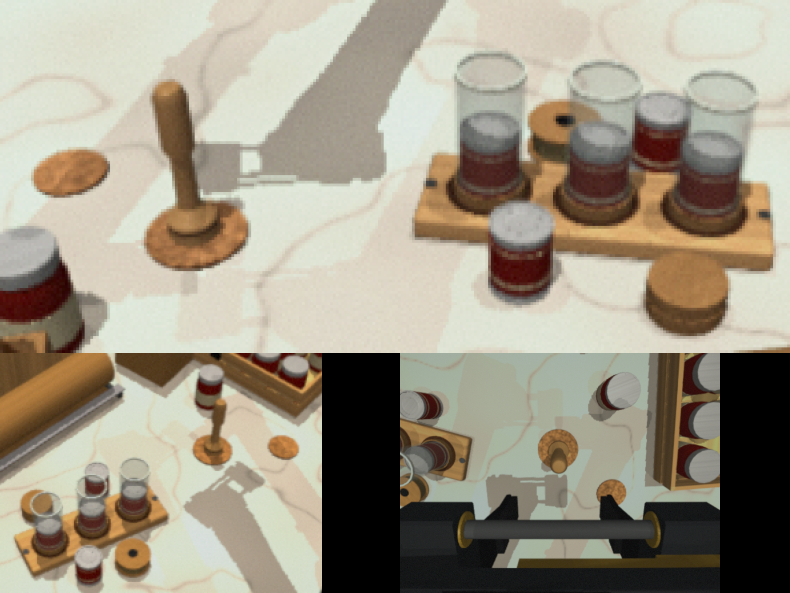

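The rammer stands upright at (180,230) in the top crop, about 1 mm from the centre of the large coaster. All three tins sit at the bottom, and the other goods look unmoved. The gripper is clear, so I'll hand in.

```bash
python3 -c "
from cell import *
print(sign_off())"
```

```text
the job is handed in; nothing more can be done
None
```

The job is done and handed in at about 23 s. Both stuck tins are pressed to the bottom of their tubes, and the rammer is back upright on its 90 mm coaster.

- **Pressing:** I gripped the rammer at its handle and pressed tin_a (middle tube), then tin_b (+y tube). Both slid at about 5–7 N. I stopped each when the force reached about 15 N with no further motion.
- **Tins:** all three tops measured 0.089 m above the counter, which fits the 0.090 m given.
- **Rammer:** it stands upright about 1 mm from the coaster's centre, and the gripper was 0.19 m above its gripping height and touching nothing.
- **Bystanders:** in the last pictures the spare tins, lids, spool and jar look unmoved. I judged this by eye. The oil bottle was outside those crops, and the arm stayed well clear of it.

No check failed or disagreed beyond 1–3 mm of measurement noise.

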